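# Index the bench camera one hole towards the circuit board and hold the lock pin home

## Robot

A 6-joint arm with a two-finger parallel gripper is mounted at the origin on the work surface. World frame = base frame: x ahead of the robot, y to its left, z up, the work surface at z = 0. Lengths are in mm, angles in rad, forces in N, time in s.
With the tool pointing down it reaches from about 350 to 775 mm from the base axis. Payload 7.3 kg.
Tool frame: the origin (TCP) lies on the mounting face of the last link; the fingertips stand 178 mm ahead of it and the grasp point (between the pads) lies 159 mm ahead of it; z points along the fingers, y is the line along which they close (so a half turn about z gives the same grasp; the last joint's range is limited). The gripper opens to 92 mm and grips with 3 to 60 N. Pads are 19 mm wide; open, the fingers measure 130 mm over their backs; the gripper's body (75 mm by 190 mm) begins 47 mm behind the grasp point.
Start: joints at [1.013, 0.342, 1.524, -0, 1.275, -0.146], TCP at [210.115, 481.123, 404.741] pointing down, gripper open.
Joint ranges: [-2.53, 2.53], [-0.77, 2.02], [0.04, 2.7], [-1, 4.14], [0.28, 2.66], [-3.11, 3.11]. Speed limits (rad/s): [2.57, 2.57, 3.14, 3.14, 3.14, 3.14].

## Interface

Orientations are given as [roll, pitch, yaw] about the fixed x, y, z axes, in that order (R = Rz(yaw) Ry(pitch) Rx(roll)).
In Python, from plant import bot, vision gives the robot as it stands. The module is installed in compiled form; this text tells all that it offers.
- The arm moves only by the tool run_rows, called after "Request:" as a command line: name --argument value ..., lists and objects as JSON in quotes. Schema: {"type":"object","properties":{"offsets":{"type":"array","items":{"type":"object","properties":{"jaw":{"type":"number"},"sx":{"type":"number"},"sy":{"type":"number"},"sz":{"type":"number"},"turn":{"type":"number"}},"additionalProperties":false,"required":["jaw"]},"minItems":1,"maxItems":5},"only":{"type":"string"},"quiet":{"type":"boolean"},"lines":{"type":"string"}},"required":["offsets"],"additionalProperties":false}. offsets is a list of rows, 1 to 5 of them, each an object with the fields jaw (the finger opening in mm), sx, sy, sz (the shift in mm), turn (a turn about the tool's z in rad); a field left out counts as zero (the opening has to be given); each row is the pose to reach, as a shift and turn from the pose commanded when the call began, along the tool's axes at that moment; what a row does not reach only later rows make up. A row lasts 1/8 s, in which the tool goes at most 62.5 mm and 0.188 rad, less where a joint would pass 70% of its speed; a pose out of reach is approached as far as the arm can. The fingers move at their own pace and stop on an object; the grip force is fixed at half the most. Time passes only in rows, so rows that do not move let the fingers close. The tool returns the time, the measured TCP pose, the force, the opening and the grip force at its end. only (a regular expression) keeps the lines of the reply that match it, lines (a string "A,B") keeps lines A to B, and quiet returns only ok. Input that does not fit is refused with a message, and nothing moves.
- bot.get_obs(): the state, without advancing time (a new reading comes with each control period).
- vision.capture(name): name is "scene" or "top" or "wrist"; returns a dict with "color" (420x560x3 uint8, red, green, blue), "K" (3x3 intrinsics, pixels), "R" (3x3) and "t" (3): a world point X has camera coordinates R X + t. Camera axes: x right, y down, z forward; pixel columns grow to the right and rows downward; lengths in mm; the calibration is good to about 2 mm. A picture is of the moment at which its call begins. There is no depth.
- bot.close_job(): hands the job in; it is judged then, once.
The state is a dict: "time": time; "joint_positions": joint angles; "dq": joint speeds; "tau": joint torques, N m; "tool_pos": TCP position; "tcp_rot": TCP orientation; "contact_force": force on the tool from outside, world axes, zero at the start; "moment": the same for the moment, N m; "grip_width": finger opening in mm; "finger_force": force on a finger pad.
Only numpy, scipy, OpenCV 4.12 (cv2) and the standard library are available. Lean on these libraries where they do the work, as an engineer would, in place of code of your own. Each camera call takes 0.05 s, during which the arm holds its last target. There are 200 camera calls.

## Task

The inspection camera on the boom has to move over the circuit board: lift the dust cap off the camera sleeve's lock knob, keep it upright on its way, stand it open side down in the shallow tray and let go of it. Then pull the lock knob up, slide the sleeve one hole along the tube towards the end where the circuit board sits, and push the knob fully down so that the pin goes all the way home in that hole. The new rubber seal under the knob lifts the pin again if you let go, so finish still gripping the knob and holding it pressed down; leave the circuit board and the solder spool where they are.

Things in the scene. Friction and masses are not known exactly. Their poses are not given: they have to be found in the camera images.
- stand: Fixed camera boom: level square aluminium tube, 30 x 30 x 360 mm, top face at z = 85 mm, in grey feet at both ends (170 mm either side of the middle, 94 mm high, 100 mm long across the tube). Origin on the bench under the tube's middle; tube along its y, z up, camera on its +x side. Five lock holes in the tube's top at y = -100, -50, 0, 50, 100 mm.
- sleeve (a joint): Position of the sleeve along the tube, m, along the stand's y axis: 0 at the middle hole (where it starts, locked), +0.05 and -0.05 at the next holes, stops at +/-0.11. It slides with about 1.5 N of friction once the pin is out; locked, it has about 1.3 mm of play either way.
- sleeve_top (a point): Centre of the sleeve's top face (99 mm above the bench), on the plunger's axis; moves with the sleeve. White box sleeve round the tube, 56 mm across it and 70 mm along it. A black upright camera, 36 mm across, hangs from it, its axis 98 mm to the stand's +x, from 58 to 128 mm above the bench.
- plunger (a joint): Height of the lock plunger, m: 0 = pin fully home (hard stop), 0.018 = fully pulled. Let go it rests near 0.0043, pin partly in the hole and locking; pressing it home takes about 4.5 N. Upwards it springs back with about 1 N per mm from there (12 N at 0.016). The 8 mm pin, rounded tip, is 12 mm deep at 0, clear of the tube from 0.0125 on; holes are 10.5 mm long.
- knob_top (a point): Centre of the top of the plunger's black knob: upright cylinder 24 mm across and 24 mm high above a springy rubber seal ring (20 mm across). Let go, its underside is 14 mm and its top 38 mm above the sleeve's top; with the pin fully home 10 and 34 mm (top 133 mm above the bench). Under the dust cap at the start. Moves with plunger and sleeve.
- cap: Loose grey dust cap, 50 g, 48 mm across, 46 mm high, open below (inner width 42 mm, inner depth 42 mm), with a round grip 18 mm across and 16 mm high on its top (total height 62 mm). Origin in the middle of its open underside, z up. It stands on the sleeve's top over the lock knob at the start; it must rise by 40 mm to clear the knob.
- tray: Fixed shallow white tray, 130 x 130 mm outside, walls 4 mm thick and 18 mm high, floor 4 mm thick. Origin under its centre on the bench.
- board: Circuit board (green) clamped in a low metal holder, 70 x 56 mm, 18 mm high (with its tallest part 21 mm), loose on the bench on the stand's +x side, towards one end of the tube (stand y = +60 or -60 mm, changing from start to start). Origin under its centre. To be left where it is.
- spool: Metal solder spool standing on its flange, 48 mm across, 32 mm high, loose, on the other side from the board (stand y = -60 or +60 mm). Origin under its centre. To be left where it is.
Things that resemble listed ones, but are neither listed nor needed, are in the scene too. Of the things like the cap, leave any that is yellow; of the rest the smaller one is meant. What is shaped like the board but blue is not meant.

How it is judged:
By the outcome, as a careful person would: the job done as asked, in the order asked, and still so for the second after the job is handed in, while the arm keeps its last pose, push and grip.
It also fails if it takes over 54 s, if anything falls off the work surface, if the arm or the gripper's body presses on something with over 40 N, if the wrist force passes 120 N, or if a joint passes its speed limit or range.

## Working session

There is one attempt and no reset: what is moved stays moved. The work goes in short steps, Python scripts to look and compute and a tool call to move; the robot and the scene stay as the last step left them, time stands still between calls to the robot, and variables do not carry over. Pictures are saved under pics/ and viewed, at most 10 in all, crops included, and the job is handed in when it is done.

```bash
mkdir -p pics
```

Run:
```python
from plant import bot, vision
import cv2,json,numpy as np
for n in ["scene","top"]:
    c=vision.capture(n); cv2.imwrite(f"pics/{n}0.png",cv2.cvtColor(c["color"],cv2.COLOR_RGB2BGR))
    np.savez(f"pics/{n}0.npz",**{k:c[k] for k in("color","K","R","t")}); print(n,c["K"],c["R"],c["t"])
o=bot.get_obs();print(o)
```

```text
scene [[544.00380697   0.         283.98273603]
 [  0.         544.00380697 199.03707325]
 [  0.           0.           1.        ]] [[-0.26878416  0.96304728  0.01717579]
 [ 0.75982906  0.2229581  -0.6106959 ]
 [-0.59195851 -0.15109472 -0.79167892]] [  89.70652055 -360.07673611 1399.50511697]
top [[543.49574396   0.         277.42296974]
 [  0.         543.49574396 206.83538333]
 [  0.           0.           1.        ]] [[ 0.10149732 -0.99482973 -0.00347756]
 [-0.97190278 -0.09841076 -0.21382309]
 [ 0.21237534  0.02508232 -0.97686621]] [ 17.84515864 581.69637909 934.0321088 ]
{'time': 0.1, 'joint_positions': array([ 1.01299997e+00,  3.42629646e-01,  1.52491205e+00,  2.80201270e-06,
        1.27539364e+00, -1.46011877e-01]), 'dq': array([ 0.0004093 , -0.00086031, -0.0025252 ,  0.00263409, -0.00110745,
        0.00125693]), 'tau': array([ 2.17146473e-03, -4.32002234e+01, -2.44694853e+01,  7.20640831e-02,
        5.25735423e-02, -1.76529170e-06]), 'tool_pos': array([210.04921872, 481.0173786 , 404.12973697]), 'tcp_rot': array([-3.14026465e+00, -1.98002953e-04,  2.72980723e+00]), 'contact_force': array([-0.36719709, -0.02668482,  0.51507636]), 'moment': array([ 0.02639468, -0.00215478, -0.02968919]), 'finger_force': 0.0, 'grip_width': 91.66994040391442}
```

View pics/scene0.png

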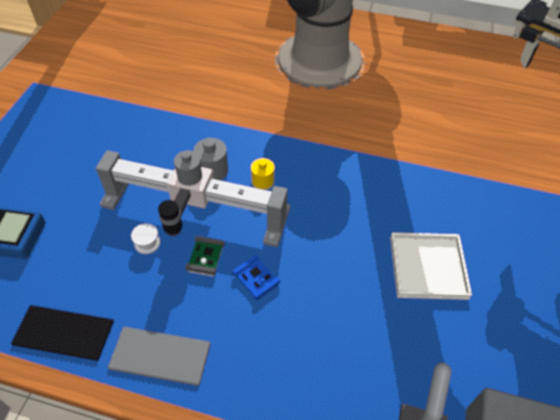

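View pics/top0.png

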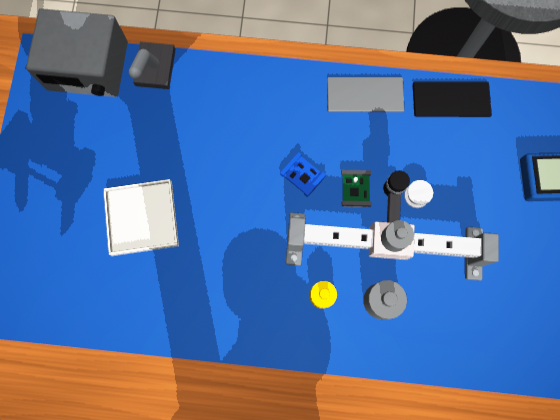

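The scene shows the boom with the capped sleeve at (190,175). A dark grey cap-like thing is at (210,158) and a yellow one at (262,172); the board is at (206,256), the blue decoy at (257,277), the spool at (145,238) and the tray at (430,265).
In the top view, the candidates for the cap are (398,234) on the sleeve, a larger grey one at (388,300) on the bench, and yellow at (323,294). The smaller non-yellow one fits, so it is (398,234), on the sleeve. The board is the green one at (356,187), not the blue one at (303,173). An enlarged crop will confirm this.

Create h.py:
```python
import numpy as np
def ray(n,u,v,z,f="0"):
    c=np.load(f"pics/{n}{f}.npz"); d=c["R"].T@np.linalg.solve(c["K"],[u,v,1.]); o=-c["R"].T@c["t"]
    return o+d*(z-o[2])/d[2]
def proj(n,X,f="0"):
    c=np.load(f"pics/{n}{f}.npz"); p=c["K"]@(c["R"]@np.array(X,float)+c["t"]); return p[:2]/p[2]
```

Run:
```python
import cv2
i=cv2.imread("pics/top0.png")[160:320,285:505]; cv2.imwrite("pics/topc.png",cv2.resize(i,None,fx=3.6,fy=3.6,interpolation=cv2.INTER_CUBIC))
i=cv2.imread("pics/scene0.png")[130:250,90:300]; cv2.imwrite("pics/scenec.png",cv2.resize(i,None,fx=3.8,fy=3.8,interpolation=cv2.INTER_CUBIC))
from h import ray
for p in [(105,188),(171,180),(178,246),(111,254)]: print(ray("top",*p,18).round(1))
for p in [(391,233),(464,234),(470,297),(397,297)]: print(ray("scene",*p,18).round(1))
```

```text
[590.2 413.6  18. ]
[618.9 288.7  18. ]
[492.3 257.   18. ]
[464.5 380.7  18. ]
[498.3 260.3  18. ]
[460.9 396.8  18. ]
[595.8 417.1  18. ]
[632.  291.5  18. ]
```

View pics/topc.png

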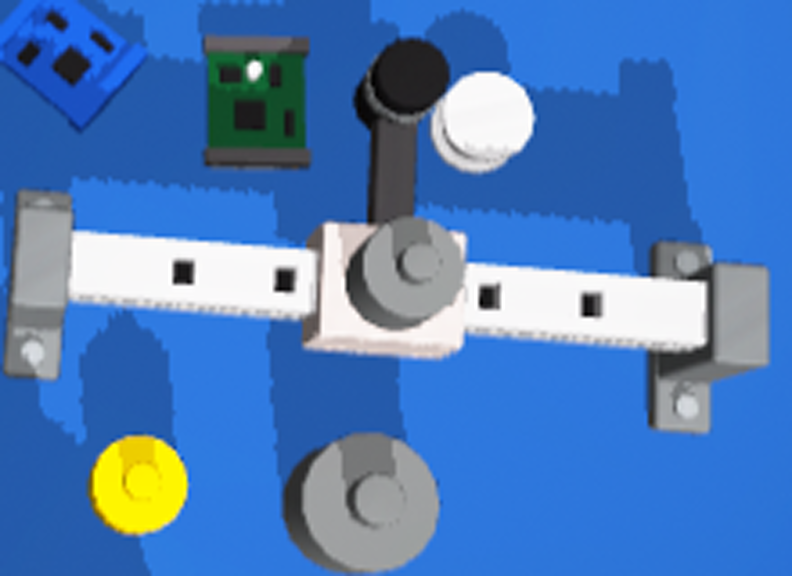

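View pics/scenec.png

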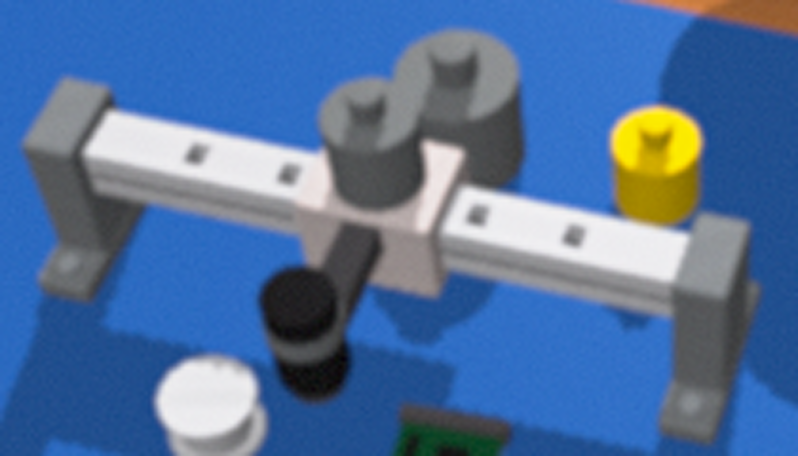

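The top crop confirms it: the grey cap at crop (405,270), with its grip at (420,261), stands on the white sleeve and is smaller than the bench cap at (370,500). The lock holes are at crop (183,272), (285,280), (488,297) and (591,305). In the scene crop the grip top is at about (367,100), and the green board sits towards the stand's far (+y) end.

Run:
```python
from h import ray,proj
import numpy as np
H=[ray("top",285+u/3.6,160+v/3.6,85) for u,v in[(183,272),(285,280),(488,297),(591,305)]]
H2=[ray("scene",90+u/3.8,130+v/3.8,85) for u,v in[(573,235),(478,214),(289,174),(196,153)]]
for h in H+H2: print(h.round(1))
for h in (H,H2):
    m=np.mean(h,0); d=h[0]-h[3]; print("mid",m.round(1),"len",np.linalg.norm(d).round(1),"yaw of stand",np.arctan2(-d[0],d[1]).round(3))
print("grip",ray("top",285+420/3.6,160+261/3.6,161).round(1),ray("scene",90+367/3.8,130+100/3.8,161).round(1))
print("cap top",ray("top",285+413/3.6,160+266/3.6,145).round(1))
print("board",ray("top",285+256/3.6,160+101/3.6,18).round(1))
for n,P in(("top",[(105,188),(171,180),(178,246),(111,254)]),("scene",[(391,233),(464,234),(470,297),(397,297)])):print(np.mean([ray(n,*p,18) for p in P],0).round(1))
```

```text
[530.7 -32.2  85. ]
[531.8 -82.4  85. ]
[ 533.4 -182.    85. ]
[ 534.6 -232.3   85. ]
[533.2 -30.   85. ]
[533.9 -79.5  85. ]
[ 536.3 -179.5   85. ]
[ 536.7 -230.1   85. ]
mid [ 532.6 -132.2   85. ] len 200.1 yaw of stand 0.019
mid [ 535.  -129.8   85. ] len 200.1 yaw of stand 0.017
grip [ 533.4 -132.   161. ] [ 539.8 -126.   161. ]
cap top [ 533.8 -132.2  145. ]
board [639.  -69.8  18. ]
[541.5 335.   18. ]
[546.8 341.4  18. ]
```

Stand middle is about (534,-131) with yaw 0.018. The board is on the +y side, so the slide is +50 mm. The tray centre is about (544,338). I'm moving over the cap with the fingers closing along the tube.

Add to h.py:
```python
def to(x,y,z,yaw=3.1596):
    from plant import bot
    from scipy.spatial.transform import Rotation as Ro
    o=bot.get_obs(); R=Ro.from_euler("xyz",o["tcp_rot"]).as_matrix()
    d=R.T@(np.array([x,y,z])-o["tool_pos"]); dy=(yaw-o["tcp_rot"][2]+np.pi)%(2*np.pi)-np.pi
    print("t",round(o["time"],2),"pos",o["tool_pos"].round(1),"rot",o["tcp_rot"].round(4),"shift",d.round(1),"turn",round(-dy,3),"F",o["contact_force"].round(1),"w",round(o["grip_width"],1))
```

```text
(no output)
```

Request:
run_rows --offsets '[{"jaw": 92,"sx": -49,"sy": -39,"turn": -0.1},{"jaw": 92,"sx": -98,"sy": -78,"turn": -0.2},{"jaw": 92,"sx": -147,"sy": -117,"turn": -0.3},{"jaw": 92,"sx": -196,"sy": -156,"turn": -0.4},{"jaw": 92,"sx": -245,"sy": -195,"turn": -0.43}]'

```text
time: 0.72
tool_pos: [356.7, 203.1, 404.7]
tcp_rot: [3.141, 0.0, -3.121]
contact_force: [0.3, 0.1, 0.0]
grip_width: 92.2
finger_force: 0.0
```

```bash
python3 -c "
from h import to; to(533.8,-131,390)"
```

```text
t 0.72 pos [356.7 203.1 404.7] rot [ 3.1414e+00  2.0000e-04 -3.1213e+00] shift [-170.2 -337.6   14.7] turn 0.002 F [0.3 0.1 0. ] w 92.2
```

Request:
run_rows --offsets '[{"jaw": 92,"sx": -25,"sy": -55},{"jaw": 92,"sx": -50,"sy": -110},{"jaw": 92,"sx": -75,"sy": -165},{"jaw": 92,"sx": -100,"sy": -220},{"jaw": 92,"sx": -125,"sy": -260}]' --quiet true

```text
ok
```

Request:
run_rows --offsets '[{"jaw": 92,"sx": -23,"sy": -39,"sz": 7},{"jaw": 92,"sx": -45,"sy": -77,"sz": 14},{"jaw": 92,"sx": -45,"sy": -77,"sz": 14},{"jaw": 92,"sx": -45,"sy": -77,"sz": 14}]'

```text
time: 1.85
tool_pos: [532.1, -128.6, 390.3]
tcp_rot: [3.141, -0.001, -3.124]
contact_force: [0.1, 0.3, -0.5]
grip_width: 91.9
finger_force: 0.0
```

Run:
```python
from h import *; to(533.8,-131,297)
from plant import vision
import cv2
c=vision.capture("wrist");np.savez("pics/wrist1.npz",**{k:c[k] for k in("color","K","R","t")})
cv2.imwrite("pics/wrist1.png",cv2.cvtColor(c["color"],cv2.COLOR_RGB2BGR))
print(proj("wrist",[533.8,-131,161],"1"),proj("wrist",[533.8,-131,145],"1"))
```

```text
t 1.85 pos [ 532.1 -128.6  390.3] rot [ 3.1406e+00 -1.3000e-03 -3.1236e+00] shift [-1.8 -2.5 93.3] turn -0.0 F [ 0.1  0.3 -0.5] w 91.9
[276.55855952 228.07939633] [276.80689752 221.6119468 ]
```

View pics/wrist1.png

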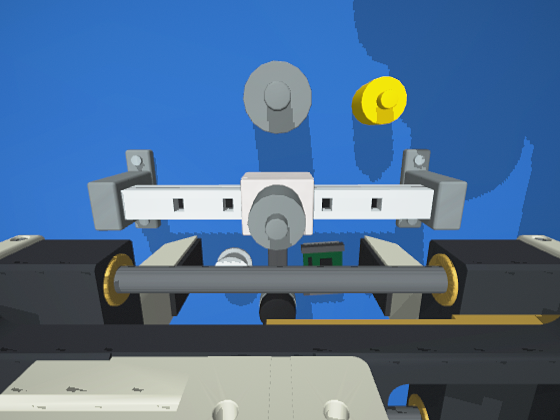

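The wrist view shows the cap's grip at (277,229), against a predicted (276.6,228), so the position is confirmed. Next I descend and grip the cap body.

Request:
run_rows --offsets '[{"jaw": 92,"sx": -2,"sy": -2,"sz": 30},{"jaw": 92,"sx": -2,"sy": -2.5,"sz": 60},{"jaw": 92,"sx": -2,"sy": -2.5,"sz": 85},{"jaw": 92,"sx": -2,"sy": -2.5,"sz": 93},{"jaw": 92,"sx": -2,"sy": -2.5,"sz": 93}]'

```text
time: 2.52
tool_pos: [534.4, -130.8, 298.1]
tcp_rot: [3.141, 0.0, -3.123]
contact_force: [-0.1, -1.4, 1.4]
grip_width: 91.8
finger_force: 0.0
```

Request:
run_rows --offsets '[{"jaw": 30},{"jaw": 30},{"jaw": 30},{"jaw": 30},{"jaw": 30}]'

```text
time: 3.15
tool_pos: [534.5, -131.4, 297.7]
tcp_rot: [3.142, 0.0, -3.124]
contact_force: [-0.2, 0.2, 0.5]
grip_width: 47.5
finger_force: 30.0
```

```bash
python3 -c "
from h import to; to(533.8,-131,360)"
```

```text
t 3.15 pos [ 534.5 -131.4  297.7] rot [ 3.1415e+00  1.0000e-04 -3.1235e+00] shift [  0.6   0.4 -62.3] turn 0.0 F [-0.2  0.2  0.5] w 47.5
```

Request:
run_rows --offsets '[{"jaw": 30,"sz": -12},{"jaw": 30,"sz": -28},{"jaw": 30,"sz": -44},{"jaw": 30,"sz": -60},{"jaw": 30,"sz": -72}]'

```text
time: 3.78
tool_pos: [534.5, -131.4, 371.1]
tcp_rot: [-3.141, 0.001, -3.123]
contact_force: [0.3, -0.1, -0.9]
grip_width: 46.9
finger_force: 30.0
```

Request:
run_rows --offsets '[{"jaw": 30,"sy": 20},{"jaw": 30,"sy": 55},{"jaw": 30,"sy": 95},{"jaw": 30,"sy": 135},{"jaw": 30,"sy": 175}]'

```text
time: 4.4
tool_pos: [530.5, 46.0, 369.1]
tcp_rot: [3.141, -0.001, -3.123]
contact_force: [0.4, -0.3, 0.0]
grip_width: 47.6
finger_force: 30.0
```

```bash
python3 -c "
from h import to; to(544,338,260)"
```

```text
t 4.4 pos [530.5  46.  369.1] rot [ 3.141e+00 -1.300e-03 -3.123e+00] shift [-19.  291.6 109.3] turn 0.001 F [ 0.4 -0.3  0. ] w 47.6
```

Request:
run_rows --offsets '[{"jaw": 30,"sx": -3,"sy": 40},{"jaw": 30,"sx": -6,"sy": 80},{"jaw": 30,"sx": -9,"sy": 120},{"jaw": 30,"sx": -12,"sy": 160},{"jaw": 30,"sx": -15,"sy": 200}]' --quiet true

```text
ok
```

Request:
run_rows --offsets '[{"jaw": 30,"sx": -2,"sy": 35},{"jaw": 30,"sx": -4,"sy": 65},{"jaw": 30,"sx": -4,"sy": 85,"sz": 20},{"jaw": 30,"sx": -4,"sy": 92,"sz": 45},{"jaw": 30,"sx": -4,"sy": 92,"sz": 75}]'

```text
time: 5.65
tool_pos: [543.9, 336.8, 292.3]
tcp_rot: [-3.141, -0.001, -3.122]
contact_force: [0.4, 0.7, -0.9]
grip_width: 47.2
finger_force: 30.0
```

Run:
```python
from h import *; to(544,338,206)
from plant import vision
import cv2
c=vision.capture("scene")
cv2.imwrite("pics/s2.png",cv2.resize(cv2.cvtColor(c["color"],cv2.COLOR_RGB2BGR)[130:330,280:540],None,fx=3,fy=3))
```

```text
t 5.65 pos [543.9 336.8 292.3] rot [-3.1411e+00 -1.5000e-03 -3.1224e+00] shift [-0.3  1.2 86.3] turn 0.001 F [ 0.4  0.7 -0.9] w 47.2
```

View pics/s2.png

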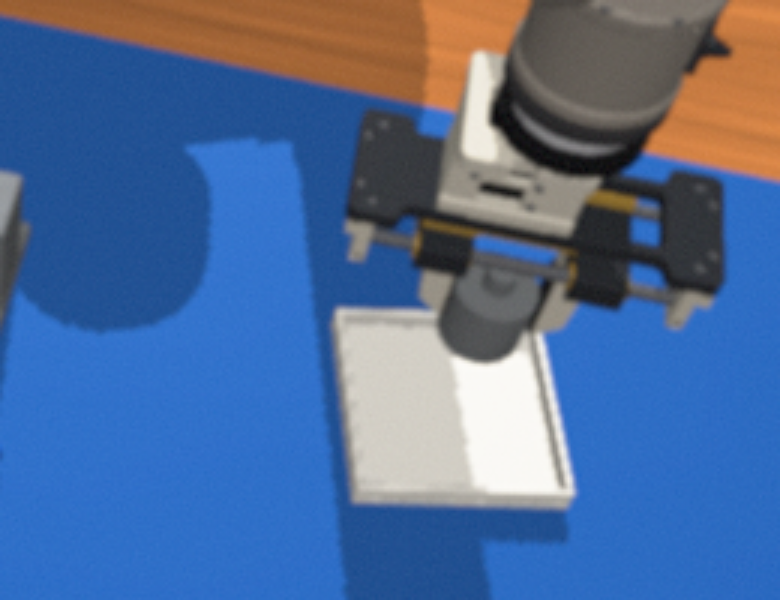

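The crop shows the cap upright in the gripper over the tray, at crop (490,310). It looks displaced only by height parallax. I'm lowering until contact.

Request:
run_rows --offsets '[{"jaw": 30,"sy": 1,"sz": 25},{"jaw": 30,"sy": 1,"sz": 50},{"jaw": 30,"sy": 1,"sz": 70},{"jaw": 30,"sy": 1,"sz": 80},{"jaw": 30,"sy": 1,"sz": 85}]'

```text
time: 6.32
tool_pos: [544.7, 336.9, 209.1]
tcp_rot: [-3.141, -0.001, -3.123]
contact_force: [0.1, -0.7, -0.6]
grip_width: 47.6
finger_force: 30.0
```

Request:
run_rows --offsets '[{"jaw": 30,"sz": 2},{"jaw": 30,"sz": 3},{"jaw": 30,"sz": 4},{"jaw": 30,"sz": 4}]'

```text
time: 6.82
tool_pos: [545.0, 336.9, 206.0]
tcp_rot: [3.141, 0.0, -3.123]
contact_force: [0.6, -1.0, -1.2]
grip_width: 47.6
finger_force: 30.0
```

Request:
run_rows --offsets '[{"jaw": 30,"sz": 1},{"jaw": 30,"sz": 2},{"jaw": 30,"sz": 3},{"jaw": 30,"sz": 3}]'

```text
time: 7.32
tool_pos: [544.9, 336.9, 202.8]
tcp_rot: [3.142, 0.0, -3.123]
contact_force: [-0.1, 0.4, 0.9]
grip_width: 47.2
finger_force: 30.0
```

Request:
run_rows --offsets '[{"jaw": 30,"sz": 1},{"jaw": 30,"sz": 1}]'

```text
time: 7.58
tool_pos: [544.9, 336.9, 202.7]
tcp_rot: [3.141, 0.0, -3.123]
contact_force: [-3.2, -1.9, 6.5]
grip_width: 47.2
finger_force: 30.0
```

On the floor. I'm releasing, lifting and checking.

Request:
run_rows --offsets '[{"jaw": 70,"sz": -0.5},{"jaw": 70,"sz": -0.5},{"jaw": 70,"sz": -0.5},{"jaw": 70,"sz": -0.5},{"jaw": 70,"sz": -0.5}]'

```text
time: 8.2
tool_pos: [544.9, 336.9, 202.2]
tcp_rot: [3.142, -0.0, -3.123]
contact_force: [0.4, -0.2, -0.4]
grip_width: 69.8
finger_force: 0.0
```

Request:
run_rows --offsets '[{"jaw": 70,"sz": -20},{"jaw": 70,"sz": -60},{"jaw": 70,"sz": -110},{"jaw": 70,"sz": -150},{"jaw": 70,"sy": -30,"sz": -165}]'

```text
time: 8.82
tool_pos: [545.4, 308.0, 370.4]
tcp_rot: [3.139, 0.005, -3.121]
contact_force: [0.5, -1.0, -0.1]
grip_width: 70.3
finger_force: 0.0
```

Request:
run_rows --offsets '[{"jaw": 70,"sy": -40},{"jaw": 70,"sy": -85},{"jaw": 70,"sy": -130},{"jaw": 70,"sy": -175},{"jaw": 70,"sy": -220}]'

```text
time: 9.45
tool_pos: [549.3, 85.5, 367.4]
tcp_rot: [3.142, 0.0, -3.123]
contact_force: [1.0, 0.4, 0.4]
grip_width: 69.9
finger_force: 0.0
```

Run:
```python
from h import *; to(534.3,-131.2,350)
from plant import vision
import cv2
c=vision.capture("scene")
cv2.imwrite("pics/s3.png",cv2.resize(cv2.cvtColor(c["color"],cv2.COLOR_RGB2BGR)[130:320,90:480],None,fx=2,fy=2))
```

```text
t 9.45 pos [549.3  85.5 367.4] rot [ 3.1416e+00  4.0000e-04 -3.1233e+00] shift [  19.  -216.4   17.4] turn 0.0 F [1.  0.4 0.4] w 69.9
```

View pics/s3.png

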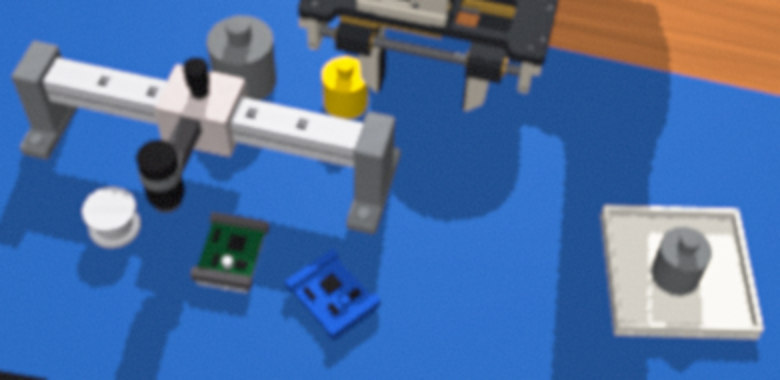

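The crop shows the cap standing in the tray at (682,262) and the knob exposed at (196,75); the board and spool haven't moved. Next I go to the knob.

Request:
run_rows --offsets '[{"jaw": 60,"sx": 4,"sy": -45},{"jaw": 60,"sx": 8,"sy": -90},{"jaw": 60,"sx": 12,"sy": -135},{"jaw": 60,"sx": 16,"sy": -180},{"jaw": 60,"sx": 19,"sy": -216}]' --quiet true

```text
ok
```

Request:
run_rows --offsets '[{"jaw": 60,"sz": 7},{"jaw": 60,"sz": 17},{"jaw": 60,"sz": 17}]'

```text
time: 10.5
tool_pos: [534.2, -128.2, 349.0]
tcp_rot: [3.14, -0.002, -3.122]
contact_force: [-0.5, -0.2, 0.4]
grip_width: 59.9
finger_force: 0.0
```

Run:
```python
from h import *; to(534.3,-131.2,291)
from plant import vision
import cv2
c=vision.capture("wrist");np.savez("pics/wrist4.npz",**{k:c[k] for k in("color","K","R","t")})
cv2.imwrite("pics/w4.png",cv2.resize(cv2.cvtColor(c["color"],cv2.COLOR_RGB2BGR)[120:320,140:400],None,fx=3,fy=3))
print((proj("wrist",[534.3,-131.2,137],"4")-[140,120])*3)
```

```text
t 10.5 pos [ 534.2 -128.2  349. ] rot [ 3.1403e+00 -2.2000e-03 -3.1221e+00] shift [-0.1 -3.1 58. ] turn 0.002 F [-0.5 -0.2  0.4] w 59.9
[405.91870966 342.30664026]
```

View pics/w4.png

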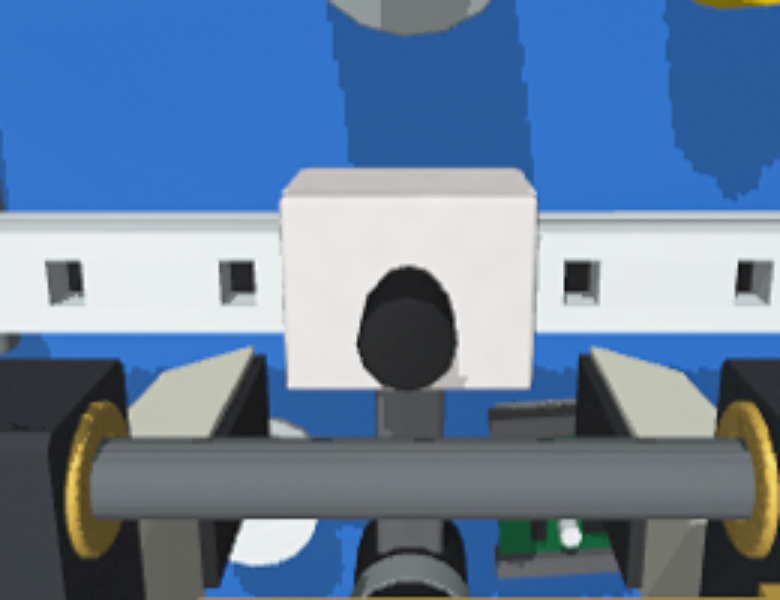

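The knob top's centre is at crop (407,343), against a predicted (406,342). Descending and gripping.

Request:
run_rows --offsets '[{"jaw": 60,"sy": -3,"sz": 20},{"jaw": 60,"sy": -3,"sz": 40},{"jaw": 60,"sy": -3,"sz": 53},{"jaw": 60,"sy": -3,"sz": 58},{"jaw": 60,"sy": -3,"sz": 58}]'

```text
time: 11.18
tool_pos: [534.6, -132.2, 292.3]
tcp_rot: [3.142, 0.0, -3.123]
contact_force: [0.1, -0.0, -0.6]
grip_width: 59.9
finger_force: 0.0
```

Request:
run_rows --offsets '[{"jaw": 10},{"jaw": 10},{"jaw": 10},{"jaw": 10},{"jaw": 10}]'

```text
time: 11.8
tool_pos: [534.5, -132.4, 292.3]
tcp_rot: [3.141, 0.0, -3.123]
contact_force: [-0.2, 0.4, 0.1]
grip_width: 23.3
finger_force: 30.0
```

Request:
run_rows --offsets '[{"jaw": 10,"sz": -3},{"jaw": 10,"sz": -6},{"jaw": 10,"sz": -9},{"jaw": 10,"sz": -11},{"jaw": 10,"sz": -11}]'

```text
time: 12.42
tool_pos: [534.5, -132.4, 302.8]
tcp_rot: [3.141, -0.0, -3.123]
contact_force: [3.7, -1.6, -10.0]
grip_width: 23.1
finger_force: 30.0
```

Request:
run_rows --offsets '[{"jaw": 10,"sz": -1},{"jaw": 10,"sy": 3,"sz": -1},{"jaw": 10,"sy": 9,"sz": -1},{"jaw": 10,"sy": 16,"sz": -1},{"jaw": 10,"sy": 23,"sz": -1}]'

```text
time: 13.05
tool_pos: [534.0, -108.8, 304.1]
tcp_rot: [3.141, -0.0, -3.123]
contact_force: [3.4, -1.4, -11.9]
grip_width: 23.2
finger_force: 30.0
```

Request:
run_rows --offsets '[{"jaw": 10,"sy": 7},{"jaw": 10,"sy": 14},{"jaw": 10,"sy": 21},{"jaw": 10,"sy": 26},{"jaw": 10,"sy": 27}]'

```text
time: 13.68
tool_pos: [533.5, -82.0, 304.2]
tcp_rot: [3.141, -0.0, -3.123]
contact_force: [2.5, -1.1, -11.6]
grip_width: 22.9
finger_force: 30.0
```

Request:
run_rows --offsets '[{"jaw": 10},{"jaw": 10}]'

```text
time: 13.92
tool_pos: [533.5, -82.2, 304.2]
tcp_rot: [3.141, -0.0, -3.124]
contact_force: [2.1, 1.6, -10.4]
grip_width: 23.3
finger_force: 30.0
```

```bash
python3 -c "
from h import to; to(533.7,-82.4,302)"
```

```text
t 13.93 pos [533.5 -82.2 304.2] rot [ 3.1408e+00 -2.0000e-04 -3.1235e+00] shift [-0.2 -0.2  2.2] turn 0.0 F [  2.1   1.6 -10.4] w 23.3
```

Request:
run_rows --offsets '[{"jaw": 10,"sz": 3},{"jaw": 10,"sz": 6},{"jaw": 10,"sz": 9},{"jaw": 10,"sz": 11},{"jaw": 10,"sz": 12}]'

```text
time: 14.55
tool_pos: [533.5, -82.4, 292.6]
tcp_rot: [-3.141, 0.0, -3.123]
contact_force: [-2.1, 1.2, 0.7]
grip_width: 23.2
finger_force: 30.0
```

Request:
run_rows --offsets '[{"jaw": 10,"sz": 1},{"jaw": 10,"sz": 2},{"jaw": 10,"sz": 3},{"jaw": 10,"sz": 4},{"jaw": 10,"sz": 4}]'

```text
time: 15.18
tool_pos: [533.6, -82.4, 288.3]
tcp_rot: [-3.141, 0.0, -3.123]
contact_force: [-4.0, 1.1, 4.5]
grip_width: 23.4
finger_force: 30.0
```

```bash
python3 -c "
from h import to; to(533.7,-82.4,288)"
```

```text
t 15.18 pos [533.6 -82.4 288.3] rot [-3.1415e+00  2.0000e-04 -3.1233e+00] shift [-0.1  0.   0.3] turn 0.0 F [-4.   1.1  4.5] w 23.4
```

Request:
run_rows --offsets '[{"jaw": 10,"sz": 0.5},{"jaw": 10,"sz": 1},{"jaw": 10,"sz": 1}]'

```text
time: 15.55
tool_pos: [533.5, -82.4, 288.1]
tcp_rot: [-3.141, 0.001, -3.123]
contact_force: [-4.7, 1.3, 10.8]
grip_width: 23.3
finger_force: 30.0
```

Request:
run_rows --offsets '[{"jaw": 10,"sz": 0.5},{"jaw": 10,"sz": 0.8},{"jaw": 10,"sz": 0.8},{"jaw": 10,"sz": 0.8}]'

```text
time: 16.05
tool_pos: [533.5, -82.5, 288.0]
tcp_rot: [-3.141, 0.001, -3.123]
contact_force: [-6.2, 0.5, 15.1]
grip_width: 23.3
finger_force: 30.0
```

Hard stop reached: 4.3 mm below rest, and the force rises without travel. One last look.

Run:
```python
from h import *; to(533.5,-82.4,288)
from plant import vision
import cv2
c=vision.capture("scene")
cv2.imwrite("pics/s5.png",cv2.resize(cv2.cvtColor(c["color"],cv2.COLOR_RGB2BGR)[90:320,90:480],None,fx=2,fy=2))
```

```text
t 16.05 pos [533.5 -82.5 288. ] rot [-3.1409e+00  1.2000e-03 -3.1233e+00] shift [-0.   0.1  0. ] turn 0.0 F [-6.2  0.5 15.1] w 23.3
```

View pics/s5.png

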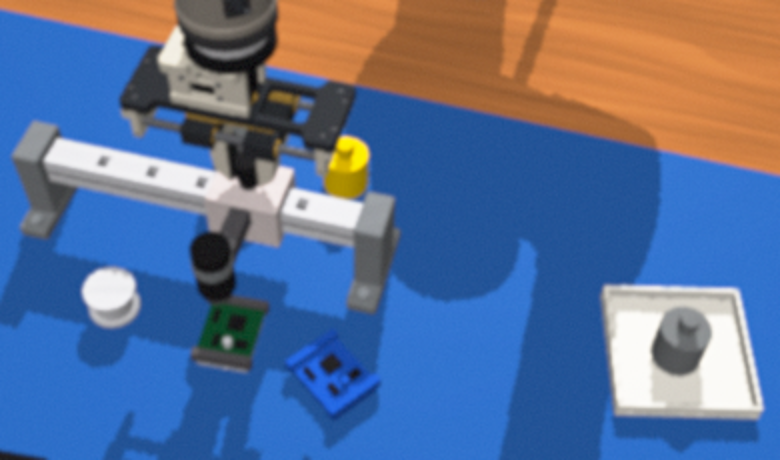

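The crop shows the sleeve at (250,200), over the +50 hole, with three holes visible to its left and one to its right. The cap stands in the tray at (682,342), and the board (230,333) and spool (110,295) are where they were.

```bash
python3 -c "
from plant import bot; print(bot.close_job())"
```

```text
the job is handed in; nothing more can be done
None
```

I handed the job in at about 16 s: the cap stands open side down in the tray, the sleeve is one hole towards the board, and the knob is still gripped and pressed to its hard stop at about 15 N.

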